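# Fit the notched burner tube on the leaning bench torch

### The arm

A 6-joint arm with a two-finger parallel gripper is mounted at the origin on the work surface. World frame = base frame: x ahead of the robot, y to its left, z up, the work surface at z = 0. Lengths are in mm, angles in rad, forces in N, time in s.
With the tool pointing down it reaches from about 275 to 750 mm from the base axis. Payload 10.2 kg.
Tool frame: the origin (TCP) lies at the very end of the fingers, on their centre line; the grasp point (between the pads) lies 19 mm behind it; x points along the fingers, y is the direction in which the jaws open and shut, and the axes are right-handed (so a half turn about x gives the same grasp; the last joint's range is limited). The gripper opens to 85 mm and grips with 20 to 120 N. Pads are 22 mm wide; open, the fingers measure 114 mm over their backs; the gripper's body (76 mm by 85 mm) begins 54 mm behind the grasp point. The pads swing forward as they close: fully open they stand 13 mm farther back than shut.
Start: joints at [1.07, 0.313, 1.498, -0, 1.331, -0.223], TCP at [143.989, 504.874, 210.494] pointing down, gripper open.
Joint ranges: [-2.94, 2.94], [-0.97, 2.17], [0.19, 2.56], [-1.23, 4.37], [0.02, 3.11], [-2.88, 2.88]. Speed limits (rad/s): [2.39, 2.39, 3.01, 3.14, 3.14, 3.14].

### API

Orientations are given as a unit quaternion [w, x, y, z].
In Python, from rig import ctrl, viewer, finish_job gives the robot as it stands.
- The arm moves only by the tool carry_out, never from a script. Its argument "targets" is a list of rows, each an object of numbers: "x", "y", "z": the shift along the world's x, y, z in m; "ax", "ay", "az": the turn, a rotation vector about the world's x, y, z in rad; "hand": the opening, from -1 (shut) to 1 (fully open). A call has 1 to 5 rows; each row is the pose to reach, as a shift and turn from the pose commanded when the call began; what a row does not reach only later rows make up. A row lasts 1/8 s, in which the tool goes at most 62.5 mm and 10.7 degrees, less where a joint would pass 70% of its speed; a pose out of reach is approached as far as the arm can. A call with a gripper value outside its range is refused whole. The fingers move at their own pace and stop on an object; "grip_force" is the grip in N (left out, the last holds). Time passes only in rows, so rows that repeat a pose let the fingers close. It gives the time, the measured TCP pose, the force and the opening at its end, in the units of the state.
- ctrl.sense(): the state, without advancing time (a new reading comes with each control period).
- viewer.capture(name): name is "scene" or "top" or "wrist"; returns the picture (480x640x3 uint8, blue, green, red); there is no depth.
- viewer.camera_info(name): a dict with "fx", "fy", "cx", "cy" (pixels), "R" (3x3) and "t" (3): a world point X has camera coordinates R X + t. Camera axes: x right, y down, z forward; pixel columns grow to the right and rows downward; lengths in mm; the calibration is good to about 2 mm. A picture is of the moment at which its call begins: read the wrist's pose just before it. camera_info takes no time and is no camera call; for the wrist camera it gives the pose at the moment of the call.
- finish_job(): hands the job in, once; it reports no verdict.
The state is a dict: "time_s": time; "joints": joint angles; "dq": joint speeds; "tau": joint torques, N m; "eef_pos": TCP position; "ee_rot": TCP orientation; "force": force on the tool from outside, world axes, zero at the start; "wrist_torque": the same for the moment, N m; "grip_width": opening from 0.0 (shut) to 1.0 (fully open).
Only numpy, scipy, OpenCV 4.12 (cv2) and the standard library are available. Lean on these libraries where they do the work, as an engineer would, in place of code of your own. Each camera call takes 0.05 s, during which the arm holds its last target. There are 200 camera calls.

### The job

On the glass bench, take the tall slim burner tube with the four notches in its lower rim and push it, notched end first, onto the spigot of the leaning bench torch. Feel for the small locating pin by turning the tube until a notch drops over it, and press the tube gently fully home against the shoulder, then let go. Do not knock the torch out of its aim, and leave the other tubes and the rest of the bench as they are.

Things in the scene. Friction and masses are not known exactly. Their poses are not given: they have to be found in the camera images.
- burner_tube: the tube to fit: plain open steel tube, 100 mm tall, 34 mm outside, 26 mm bore, 0.2 kg, upright on the pale slab (20 mm thick) in one of three places 115 mm apart. Its lower rim has four notches through the wall, 9 mm wide, 16 mm deep, at its +x, +y, -x, -y; small dark air holes ring the upper end. Origin: centre of the lower (notched) rim; z along its axis, up
- seat (a point): centre of the flat shoulder (48 mm wide) at the foot of the torch's round steel spigot, where the tube's notched rim must end up; z points out along the spigot, which leans 22 to 32 degrees from vertical, roughly towards the robot. x and y tell nothing of the pin's side. The head tilts, held by friction: a sideways force of some 60 N at the spigot moves it
- spigot_tip (a point): centre of the spigot's free end, 50 mm out from the seat; z as the seat's. Spigot 24 mm thick, its last 8 mm tapering to 18 mm. A locating pin, 5 mm thick, sticks out sideways to 18 mm from the axis, its centre 11 mm above the shoulder, on a side that differs every time and is not measured: a tube not turned to suit stops on it 13.5 mm short
- tube_wide: plain-rimmed steel tube, 48 mm wide, 100 mm tall, standing on the slab; leave it. Origin: centre of its underside, z up
- tube_short: plain-rimmed steel tube, 34 mm wide, 70 mm tall, standing on the slab; leave it. Origin: centre of its underside, z up
- carafe: small glass carafe, 84 mm wide, 140 mm tall, at the far left; leave it. Origin: centre of its underside
- pencil_tin: aluminium tin of pencils, 68 mm wide, about 165 mm tall with the pencils, to the left of the torch; leave it. Origin: centre of its underside
- cork_paddle: cork block 110 x 70 x 20 mm, lying at the left; leave it. Origin: centre of its underside
- jacks: dark steel glassworker's jacks (V-shaped tongs), 200 mm long, 12 mm thick, lying beyond the slab, right of the torch; leave them. Origin: middle, on the bench
- wood_block: dark wooden block 90 x 60 x 45 mm, at the far right; leave it. Origin: centre of its underside
- torch: the bench torch: fixed steel stand (foot disc 110 mm wide, yoke to 130 mm height) that carries the leaning head, whose tilt axis is 120 mm above the bench and 65 mm below the shoulder along the spigot's axis. Origin: centre of the foot disc, z up; the spigot leans towards its -x
There are look-alikes about, which are no part of the job. Leave any orange or pink look-alike of the torch alone.

How it is judged:
By the outcome, as a careful person would: the job done as asked, in the order asked, and still so for the second after the job is handed in, with the robot touching nothing.
It also fails if it takes over 53 s, if anything falls off the work surface, if the arm or the gripper's body presses on something with over 40 N, if the wrist force passes 120 N, or if a joint passes its speed limit or range.

## Working session

There is one attempt and no reset: what is moved stays moved. The work goes in short steps, Python scripts to look and compute and a tool call to move; the robot and the scene stay as the last step left them, time stands still between calls to the robot, and variables do not carry over. Pictures are saved under pics/ and viewed, about 8 in all and at most 12, crops included, and the job is handed in when it is done.

Besides the shell and the picture viewer there is one more tool, called after ">>>" in YAML: its name, and indented under it one key for each argument. carry_out: Moves the arm, as the interface text tells. Its arguments: {"type":"object","properties":{"targets":{"type":"array"},"grip_force":{"type":"number"}},"required":["targets"]}

```bash
mkdir -p pics; ls
python3 - <<'E'
from rig import ctrl, viewer
import cv2,json,numpy as np
s=ctrl.sense();print(s)
for n in("scene","top"):
    im=viewer.capture(n);cv2.imwrite(f"pics/{n}0.png",im)
    c=viewer.camera_info(n);print(n,{k:np.round(v,4).tolist() for k,v in c.items()})
E
```

```text
pics
{'time_s': 0.0, 'joints': array([ 1.06959891e+00,  3.13434483e-01,  1.49840849e+00,  6.81932466e-06,
        1.33102020e+00, -2.23380675e-01]), 'dq': array([-1.27372173e-03,  2.17034958e-04, -1.36676723e-03, -9.76491882e-07,
       -8.79452605e-05, -2.96137826e-04]), 'tau': array([-1.90429331e-03, -4.12270474e+01, -2.59742206e+01, -3.25765041e-04,
        4.08371605e-03, -1.87551287e-06]), 'eef_pos': array([143.84845711, 504.62050808, 209.95380068]), 'ee_rot': array([ 0.70013413,  0.09748882,  0.70045691, -0.09832723]), 'force': array([ 0.16155226, -0.74995172,  0.28398899]), 'wrist_torque': array([-0.00981476,  0.00368007,  0.02735451]), 'grip_width': 0.9993751841363344}
scene {'fx': 614.2443, 'fy': 614.2443, 'cx': 323.6182, 'cy': 240.8155, 'R': [[-0.7819, 0.6234, 0.0077], [0.4763, 0.6053, -0.6378], [-0.4022, -0.495, -0.7702]], 't': [451.2914, -193.7027, 1603.4802]}
top {'fx': 487.2517, 'fy': 487.2517, 'cx': 318.4761, 'cy': 232.4066, 'R': [[0.0102, -0.9999, 0.0034], [-0.9963, -0.0105, -0.0849], [0.085, -0.0026, -0.9964]], 't': [34.0431, 624.2711, 1235.3576]}
```

View pics/scene0.png

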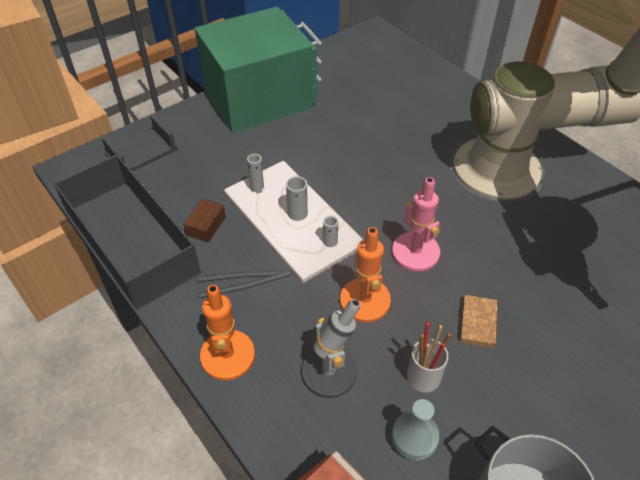

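View pics/top0.png

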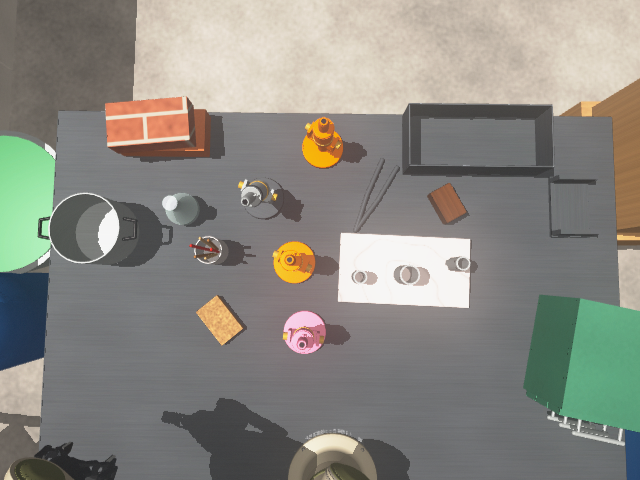

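The steel torch is at about scene (338,340) / top (258,195). The burner tube is the slim tall one at scene (255,173) / top (460,264). An orange look-alike stands in front of the torch. I'll zoom in on both.

Run:
```python
import cv2,numpy as np
s=cv2.imread('pics/scene0.png');t=cv2.imread('pics/top0.png')
def c(im,x,y,w,h): return cv2.resize(im[y:y+h,x:x+w],(400,300),interpolation=cv2.INTER_CUBIC)
a=np.vstack([np.hstack([c(s,280,290,120,90),c(t,220,165,80,60)]),np.hstack([c(s,235,145,80,60),c(t,430,240,60,45)])])
cv2.imwrite('pics/z1.png',a)
```

```text
(no output)
```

View pics/z1.png

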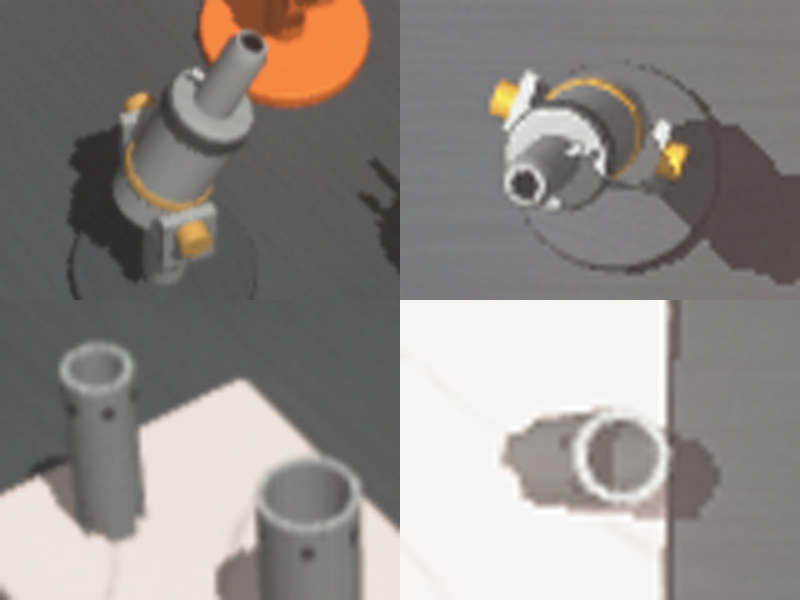

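```bash
cat > h.py <<'E'
import numpy as np, cv2
from rig import ctrl, viewer
from scipy.spatial.transform import Rotation as Ro
def ray(c,p):
    d=c['R'].T@np.array([(p[0]-c['cx'])/c['fx'],(p[1]-c['cy'])/c['fy'],1.]); return -c['R'].T@c['t'], d/np.linalg.norm(d)
def plane(c,p,z):
    o,d=ray(c,p); return o+d*(z-o[2])/d[2]
def tri(*cp):
    A=np.zeros((3,3));b=np.zeros(3);L=[ray(c,p) for c,p in cp]
    for o,d in L:
        P=np.eye(3)-np.outer(d,d);A+=P;b+=P@o
    x=np.linalg.solve(A,b); return x,[round(float(np.linalg.norm(np.cross(x-o,d))),1) for o,d in L]
def proj(c,X):
    q=c['R']@np.asarray(X,float)+c['t']; return np.array([c['fx']*q[0]/q[2]+c['cx'],c['fy']*q[1]/q[2]+c['cy']])
def mat(q): return Ro.from_quat(np.r_[q[1:],q[0]]).as_matrix()
E
python3 - <<'E'
from h import *
np.set_printoptions(precision=1,suppress=True)
S=viewer.camera_info('scene');T=viewer.camera_info('top')
tip=tri((S,(355.6,302.9)),(T,(245,201.8)));sh=tri((S,(343.6,323.6)),(T,(251,194.4)))
print('tip',tip,'sh',sh); v=tip[0]-sh[0];print(np.linalg.norm(v),v/np.linalg.norm(v))
print('foot',plane(T,(264,198.4),5))
print('tube',tri((S,(254.4,158.4)),(T,(463,263.5))),plane(S,(254.4,158.4),120),plane(T,(463,263.5),120))
print('orange tip T plane', tri((S,(372,232)),(T,(290,260))),'pink',tri((S,(430,181)),(T,(302,343))))
print('short',plane(T,(360,274),90),'wide',plane(T,(408,272),120),'tin',plane(T,(208,245),100),'jacks',plane(T,(375,195),10))
W=viewer.camera_info('wrist');s=ctrl.sense();M=mat(s['ee_rot']);print(M)
print('wristcam in tool', M.T@(-W['R'].T@W['t']-s['eef_pos']));print(W['R']@M,W['fx'])
E
```

```text
tip (array([672.2, 203.5, 223.6]), [0.9, 0.9]) sh (array([695.4, 198.8, 174.2]), [2.7, 2.7])
54.76322763142547 [-0.4  0.1  0.9]
foot [714.6 185.7   5. ]
tube (array([ 544.5, -305. ,  117.7]), [0.9, 0.9]) [ 545.2 -302.1  120. ] [ 545.1 -304.9  120. ]
orange tip T plane (array([545.6, 102.6, 227.3]), [0.8, 0.8]) pink (array([368.4,  75.4, 232.3]), [2.5, 2.5])
short [517.6 -61.8  90. ] wide [ 523.5 -173.5  120. ] tin [584.1 308.9 100. ] jacks [ 726.  -107.9   10. ]
[[-0.   0.3  1. ]
 [-0.   1.  -0.3]
 [-1.  -0.  -0. ]]
wristcam in tool [-164.     1.   -77.1]
[[ 0.   1.  -0. ]
 [-0.3  0.   1. ]
 [ 1.  -0.   0.3]] 333.1109172706082
```

>>> carry_out:
  targets:
    - {"x":0.06,"y":-0.03,"z":0.05,"ax":-0.03,"ay":-0.08,"az":0,"hand":1}
    - {"x":0.12,"y":-0.07,"z":0.09,"ax":-0.06,"ay":-0.16,"az":0,"hand":1}
    - {"x":0.17,"y":-0.1,"z":0.124,"ax":-0.1,"ay":-0.24,"az":0,"hand":1}
    - {"x":0.22,"y":-0.13,"z":0.124,"ax":-0.12,"ay":-0.32,"az":0,"hand":1}
    - {"x":0.27,"y":-0.16,"z":0.124,"ax":-0.144,"ay":-0.391,"az":0,"hand":1}

```text
time_s: 0.72
eef_pos: [387.0, 361.0, 332.3]
ee_rot: [0.829, 0.065, 0.541, -0.127]
force: [1.2, -0.0, -0.1]
grip_width: 1.001
```

>>> carry_out:
  targets:
    - {"x":0.05,"y":-0.03,"z":0,"ax":0,"ay":0,"az":0,"hand":1}
    - {"x":0.1,"y":-0.06,"z":0,"ax":0,"ay":0,"az":0,"hand":1}
    - {"x":0.15,"y":-0.09,"z":0,"ax":0,"ay":0,"az":0,"hand":1}
    - {"x":0.212,"y":-0.124,"z":0,"ax":0,"ay":0,"az":0,"hand":1}
    - {"x":0.212,"y":-0.124,"z":0,"ax":0,"ay":0,"az":0,"hand":1}

```text
time_s: 1.35
eef_pos: [599.8, 235.3, 329.7]
ee_rot: [0.827, 0.065, 0.543, -0.129]
force: [0.5, 0.1, 0.1]
grip_width: 1.001
```

Run:
```python
from h import *
np.set_printoptions(precision=3,suppress=True)
s=ctrl.sense();W=viewer.camera_info('wrist');im=viewer.capture('wrist');cv2.imwrite('pics/w1.png',im)
np.savez('w1.npz',**W)
print(s['time_s'],s['eef_pos'],mat(s['ee_rot']),s['joints'])
print(proj(W,(672,204,224)),proj(W,(695,197,178)))
```

```text
1.35 [599.783 235.29  329.739] [[ 0.377  0.284  0.882]
 [-0.142  0.958 -0.248]
 [-0.915 -0.032  0.402]] [ 0.299  0.364  1.182 -0.262  1.271 -0.954]
[312.829 248.12 ] [315.086 234.936]
```

View pics/w1.png

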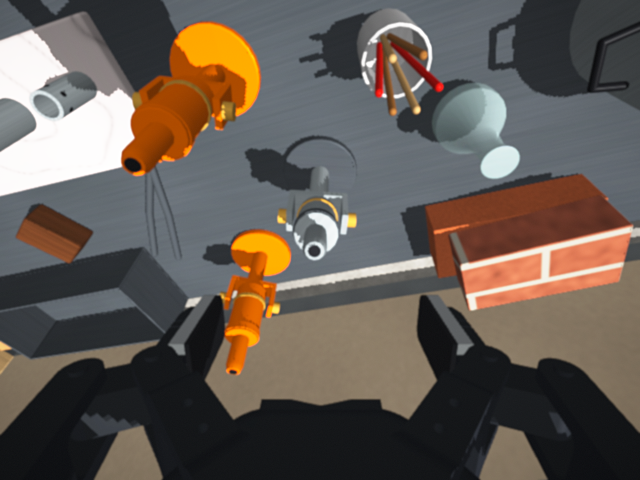

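Tip is at wrist (315,251) against a prediction of (313,248). Zooming in to look for the pin.

Run:
```python
from h import *
np.set_printoptions(precision=1,suppress=True)
s=ctrl.sense();print(s['time_s'],s['eef_pos'],s['dq'].round(2));W=viewer.camera_info('wrist');im=viewer.capture('wrist')
np.savez('w2.npz',**W)
c=proj(W,(690,200,185)).astype(int)-(40,25);print(c);cv2.imwrite('pics/w2.png',cv2.resize(im[c[1]:c[1]+60,c[0]:c[0]+80],(800,600),interpolation=cv2.INTER_CUBIC))
```

```text
1.4 [599.1 236.2 330.1] [ 0.1 -0.   0.  -0.   0.   0. ]
[275 210]
```

View pics/w2.png

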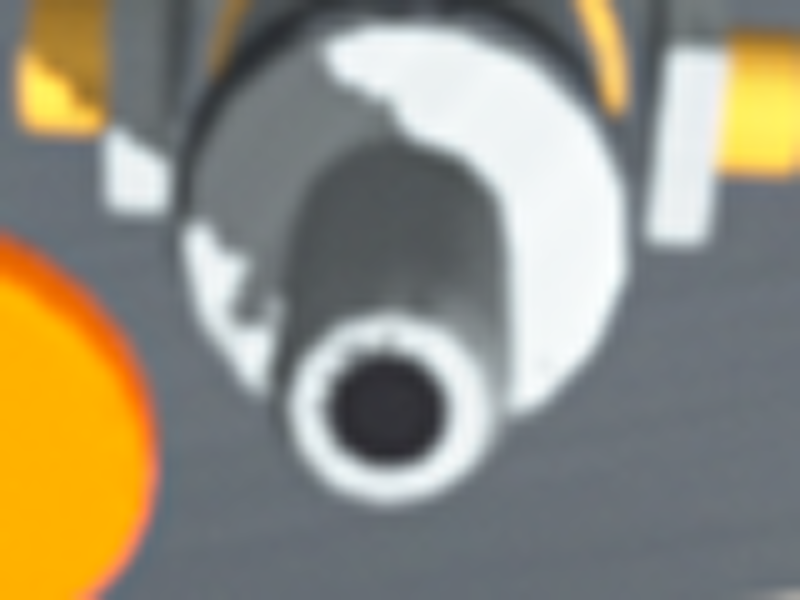

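Run:
```python
from h import *
from scipy.optimize import least_squares
np.set_printoptions(precision=3,suppress=True)
S=viewer.camera_info('scene');T=viewer.camera_info('top');W=dict(np.load('w2.npz'))
print('tip3',tri((S,(355.6,302.9)),(T,(245,201.8)),(W,(313.8,251))))
def f(p):
    tip=p[:3];a=np.array([p[3],p[4],np.sqrt(1-p[3]**2-p[4]**2)]);sh=tip-50*a;piv=tip-115*a
    return np.r_[(proj(S,tip)-(355.6,302.9)),(proj(T,tip)-(245,201.8)),(proj(W,tip)-(313.8,251)),(proj(W,sh)-(315.6,232.6)),.6*(proj(T,sh)-(251,194.4)),.6*(proj(S,sh)-(343.6,323.6)),(piv-(714.6,185.7,120))/4]
r=least_squares(f,[672,204,224,-.38,.14]);p=r.x;tip=p[:3];a=np.array([p[3],p[4],np.sqrt(1-p[3]**2-p[4]**2)])
print(tip,a,'tilt',np.degrees(np.arccos(a[2])),'seat',tip-50*a,'res',r.fun.round(1))
# pin
pc=tip-39*a
ex=np.cross([0,1,0],a);ex/=np.linalg.norm(ex);ey=np.cross(a,ex)
for th in range(0,360,15):
    d=np.cos(np.radians(th))*ex+np.sin(np.radians(th))*ey
    print(th,((proj(W,pc+18*d)-(275,210))*10).round(0),(proj(S,pc+18*d)-(280,290))*3.333,(proj(T,pc+18*d)-(220,165))*5+(400,0))
```

```text
tip3 (array([672.891, 204.341, 225.565]), [0.9, 1.7, 1.3])
[673.935 204.975 224.823] [-0.36   0.123  0.925] tilt 22.364544958755506 seat [691.944 198.839 178.584] res [-0.7  0.6 -1.  -0.6 -0.2 -0.6 -0.5  0.7 -0.7  1.2  0.1 -1.5  0.2  1.3
 -0.4]
0 [442. 421.] [196.139 101.141] [541.904 123.156]
15 [483. 406.] [202.267 107.478] [531.884 124.131]
30 [518. 381.] [209.653 112.692] [522.646 127.707]
45 [546. 348.] [217.776 116.413] [514.823 133.631]
60 [564. 310.] [226.061 118.378] [508.945 141.489]
75 [570. 268.] [233.925 118.454] [505.408 150.738]
90 [565. 226.] [240.817 116.648] [504.443 160.743]
105 [549. 186.] [246.267 113.099] [506.107 170.822]
120 [522. 152.] [249.911 108.067] [510.277 180.296]
135 [486. 125.] [251.519 101.911] [516.666 188.528]
150 [444. 107.] [251.001  95.057] [524.841 194.966]
165 [399. 101.] [248.411  87.971] [534.251 199.179]
180 [354. 106.] [243.94   81.126] [544.263 200.885]
195 [312. 123.] [237.893  74.971] [554.205 199.967]
210 [276. 149.] [230.674  69.909] [563.407 196.482]
225 [249. 183.] [222.76  66.27] [571.246 190.657]
240 [232. 222.] [214.669  64.293] [577.186 182.881]
255 [227. 264.] [206.933  64.115] [580.816 173.675]
270 [233. 306.] [200.067  65.757] [581.879 163.661]
285 [251. 345.] [194.536  69.123] [580.293 153.524]
300 [278. 378.] [190.725  74.002] [576.159 143.96 ]
315 [313. 404.] [188.909  80.078] [569.754 135.629]
330 [354. 420.] [189.233  86.944] [561.517 129.109]
345 [398. 426.] [191.694  94.131] [552.014 124.853]
```

Pin appears in all three views at about 265–285° about the axis, so roughly the −y side. Moving to the tube now, with one side look at the torch on the way.

>>> carry_out:
  targets:
    - {"x":-0.01,"y":-0.06,"z":0,"ax":0,"ay":0,"az":0,"hand":1}
    - {"x":-0.01,"y":-0.12,"z":0,"ax":0,"ay":0,"az":0,"hand":1}
    - {"x":-0.01,"y":-0.18,"z":0,"ax":0,"ay":0,"az":0,"hand":1}
    - {"x":-0.01,"y":-0.2,"z":0,"ax":0,"ay":0,"az":0,"hand":1}
    - {"x":-0.01,"y":-0.2,"z":0,"ax":0,"ay":0,"az":0,"hand":1}

```text
time_s: 2.08
eef_pos: [586.9, 38.1, 331.8]
ee_rot: [0.828, 0.065, 0.542, -0.127]
force: [0.0, 0.3, -0.1]
grip_width: 0.999
```

Run:
```python
from h import *
np.set_printoptions(precision=1,suppress=True)
s=ctrl.sense();print(s['time_s'],s['eef_pos'],s['dq'].round(2));W=viewer.camera_info('wrist');im=viewer.capture('wrist')
np.savez('w3.npz',**W);cv2.imwrite('pics/w3full.png',im)
c=proj(W,(684,201,200)).astype(int)-(40,30);print(c);cv2.imwrite('pics/w3.png',cv2.resize(im[c[1]:c[1]+60,c[0]:c[0]+80],(800,600),interpolation=cv2.INTER_CUBIC))
```

```text
2.075 [586.9  38.1 331.8] [ 0.  0. -0. -0.  0.  0.]
[483 178]
```

View pics/w3.png

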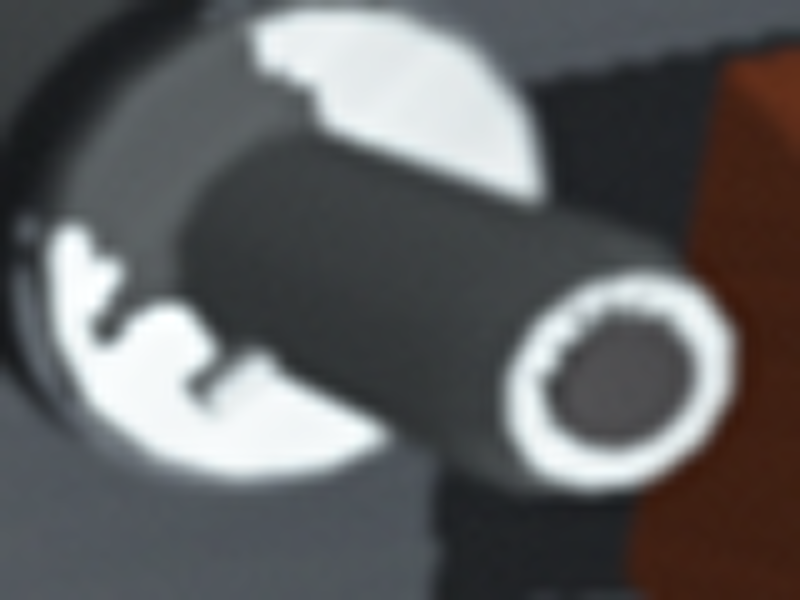

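>>> carry_out:
  targets:
    - {"x":0,"y":-0.05,"z":0,"ax":0.03,"ay":0.08,"az":0,"hand":1}
    - {"x":0,"y":-0.1,"z":0,"ax":0.06,"ay":0.16,"az":0,"hand":1}
    - {"x":0,"y":-0.15,"z":-0.02,"ax":0.1,"ay":0.24,"az":0,"hand":1}
    - {"x":-0.01,"y":-0.2,"z":-0.04,"ax":0.12,"ay":0.32,"az":0,"hand":1}
    - {"x":-0.02,"y":-0.25,"z":-0.06,"ax":0.144,"ay":0.391,"az":0,"hand":1}

```text
time_s: 2.75
eef_pos: [567.9, -211.4, 270.9]
ee_rot: [0.7, 0.097, 0.701, -0.097]
force: [-0.1, -0.4, 1.1]
grip_width: 1.002
```

Side view: tip centre at crop (620,380), shoulder centre about (297,243), pin end about (207,388), with the pin's shadow to its left.

Run:
```python
from h import *
from scipy.optimize import least_squares
np.set_printoptions(precision=3,suppress=True)
S=viewer.camera_info('scene');T=viewer.camera_info('top');W=dict(np.load('w2.npz'));V=dict(np.load('w3.npz'))
def ax(p): return np.array([p[3],p[4],np.sqrt(1-p[3]**2-p[4]**2)])
def f(p):
    tip=p[:3];a=ax(p);sh=tip-50*a;piv=tip-115*a
    return np.r_[.6*(proj(S,tip)-(355.6,302.9)),.6*(proj(T,tip)-(245,201.8)),(proj(W,tip)-(313.8,251)),(proj(W,sh)-(315.6,232.6)),(proj(V,tip)-(545,216)),(proj(V,sh)-(512.7,202.3)),(piv-(714.6,185.7,120))/4]
r=least_squares(f,[672,204,224,-.38,.14]);p=r.x;tip=p[:3];a=ax(p)
print(tip,a,'tilt',np.degrees(np.arccos(a[2])),'seat',tip-50*a,'res',r.fun.round(1))
print('wrist only tip',tri((W,(313.8,251)),(V,(545,216))),'sh',tri((W,(315.6,232.6)),(V,(512.7,202.3))))
pc=tip-39*a;ex=np.cross([0,1,0],a);ex/=np.linalg.norm(ex);ey=np.cross(a,ex)
for th in range(240,320,10):
    d=np.cos(np.radians(th))*ex+np.sin(np.radians(th))*ey
    print(th,((proj(W,pc+18*d)-(275,210))*10).round(0),((proj(V,pc+18*d)-(483,178))*10).round(0),((proj(V,pc+12*d)-(483,178))*10).round(0))
s=ctrl.sense();c=viewer.camera_info('wrist');print(s['eef_pos'],proj(c,(545,-305,120)))
im=viewer.capture('wrist');np.savez('w4.npz',**c)
cv2.imwrite('pics/w4.png',im)
```

```text
[672.834 205.794 226.614] [-0.355  0.13   0.926] tilt 22.21040236133961 seat [690.59  199.316 180.324] res [ 0.1  0.  -0.9 -0.1  0.2 -0.3 -0.5  0.7 -0.1  0.1 -0.2 -0.4 -0.2  1.3
  0. ]
wrist only tip (array([672.552, 205.672, 227.02 ]), [0.2, 0.2]) sh (array([691.05 , 199.762, 179.585]), [0.5, 0.5])
240 [231. 224.] [183. 217.] [241. 234.]
250 [227. 252.] [171. 249.] [233. 255.]
260 [227. 280.] [165. 281.] [229. 276.]
270 [233. 308.] [164. 313.] [229. 298.]
280 [243. 335.] [170. 343.] [232. 318.]
290 [259. 359.] [181. 371.] [240. 336.]
300 [278. 380.] [198. 395.] [250. 353.]
310 [301. 398.] [219. 416.] [265. 366.]
[ 567.885 -211.437  270.921] [220.701 216.152]
```

View pics/w4.png

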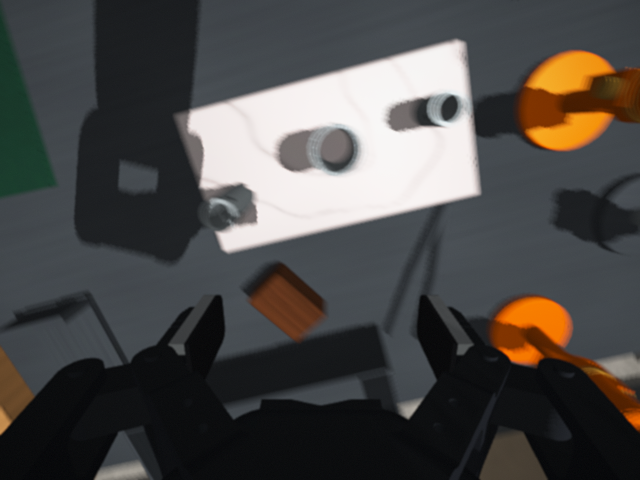

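Tube rim is at wrist (218,212), as predicted. Axis, tip and seat now agree across views, and the pin is at about 298°. Moving above the tube.

>>> carry_out:
  targets:
    - {"x":-0.012,"y":-0.047,"z":-0.02,"ax":0,"ay":0,"az":0,"hand":1}
    - {"x":-0.023,"y":-0.093,"z":-0.05,"ax":0,"ay":0,"az":0,"hand":1}
    - {"x":-0.023,"y":-0.093,"z":-0.1,"ax":0,"ay":0,"az":0,"hand":1}
    - {"x":-0.023,"y":-0.093,"z":-0.12,"ax":0,"ay":0,"az":0,"hand":1}
    - {"x":-0.023,"y":-0.093,"z":-0.12,"ax":0,"ay":0,"az":0,"hand":1}

```text
time_s: 3.42
eef_pos: [544.9, -303.0, 150.2]
ee_rot: [0.699, 0.098, 0.701, -0.097]
force: [-0.1, 1.2, 0.7]
grip_width: 1.001
```

Run:
```python
from h import *
np.set_printoptions(precision=1,suppress=True)
s=ctrl.sense();c=viewer.camera_info('wrist');im=viewer.capture('wrist');np.savez('w5.npz',**c)
print(s['time_s'],s['eef_pos'],s['dq'].round(2),proj(c,(545,-305,120)),proj(c,(545,-305,20)))
u=proj(c,(545,-305,90)).astype(int)-(80,60);print(u)
cv2.imwrite('pics/w5.png',cv2.resize(im[max(u[1],0):u[1]+120,u[0]:u[0]+160],(800,600) if u[1]>=0 else None,fx=5,fy=5,interpolation=cv2.INTER_CUBIC))
```

```text
3.425 [ 544.9 -303.   150.2] [-0.  -0.  -0.1  0.   0.  -0. ] [315.7 259.5] [317.1 218.9]
[236 183]
```

View pics/w5.png

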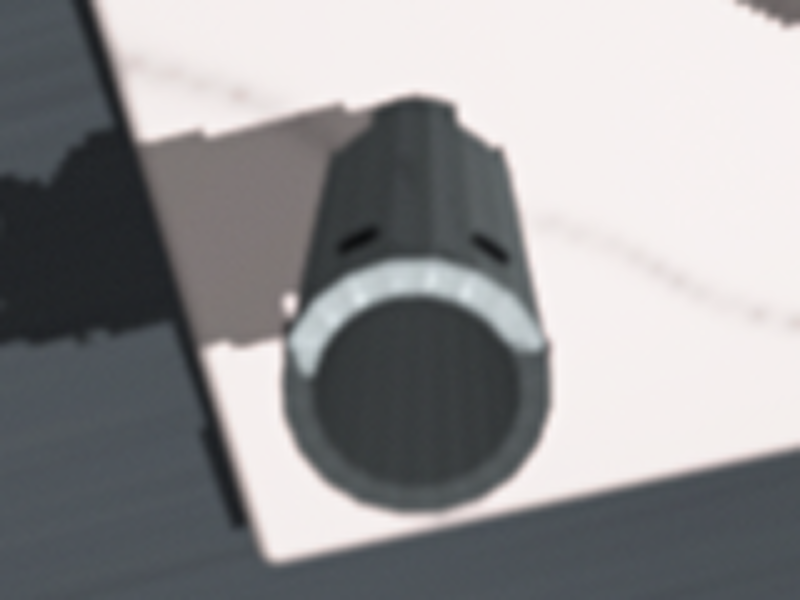

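Tube rim centre is about 2 mm off the estimate, so the TCP is already over it. Two notches show at the lower rim, at crop edges (345,148)/(377,106) and (455,110)/(500,150). I'll work out the turn needed and descend.

Run:
```python
from h import *
np.set_printoptions(precision=4,suppress=True)
c=dict(np.load('w5.npz'));s=ctrl.sense();M=mat(s['ee_rot'])
tc=plane(c,(319.4,260),120);print('tube',tc)
ctr=np.array([tc[0],tc[1],20])
A=np.arange(-80,81);P=np.array([proj(c,ctr+17*(-M[:,2]*np.cos(np.radians(t))+M[:,1]*np.sin(np.radians(t)))*[1,1,0]) for t in A]);P=(P-(236,183))*5
for q in((335,152),(345,146),(377,106),(415,97),(455,110),(500,150)):
    d=np.linalg.norm(P-q,axis=1);print(q,A[d.argmin()],d.min().round(1))
a=np.array([-.357,.127,.925]);a/=np.linalg.norm(a);tip=np.array([672.8,205.8,226.6]);seat=tip-50*a
x=M[:,0];k=np.cross(x,-a);R=Ro.from_rotvec(k/np.linalg.norm(k)*np.arcsin(np.linalg.norm(k)));print('tilt rv',R.as_rotvec())
M2=R.as_matrix()@M
ex=np.cross([0,1,0],a);ex/=np.linalg.norm(ex);ey=np.cross(a,ex);d=np.cos(np.radians(298))*ex+np.sin(np.radians(298))*ey
psi=np.degrees(np.arctan2(d@M2[:,1],-d@M2[:,2]));print('pin dir',d,'psi in tool',psi,'mod90',psi%90)
print('seat',seat,'axis',a,'joints',s['joints'])
```

```text
tube [ 545.9442 -302.8882  120.    ]
(335, 152) -70 5.0
(345, 146) -63 11.8
(377, 106) -28 6.1
(415, 97) -2 7.1
(455, 110) 26 11.7
(500, 150) 68 5.6
tilt rv [-0.1303 -0.3664  0.    ]
pin dir [ 0.3976 -0.8758  0.2737] psi in tool -132.44253558012622 mod90 47.55746441987378
seat [690.6571 199.4475 180.3316] axis [-0.3571  0.1271  0.9254] joints [-0.6953  0.5777  1.2563 -0.0001  1.3077 -1.9902]
```

>>> carry_out:
  targets:
    - {"x":0,"y":0,"z":-0.03,"ax":0,"ay":0,"az":0,"hand":1}
    - {"x":0,"y":0,"z":-0.06,"ax":0,"ay":0,"az":0,"hand":1}
    - {"x":0,"y":0,"z":-0.078,"ax":0,"ay":0,"az":0,"hand":1}
    - {"x":0,"y":0,"z":-0.078,"ax":0,"ay":0,"az":0,"hand":0.3}
    - {"x":0,"y":0,"z":-0.078,"ax":0,"ay":0,"az":0,"hand":-0.1}
  grip_force: 50

```text
time_s: 4.1
eef_pos: [545.4, -305.4, 75.0]
ee_rot: [0.701, 0.097, 0.7, -0.098]
force: [0.4, 0.2, 1.2]
grip_width: 0.603
```

>>> carry_out:
  targets:
    - {"x":0,"y":0,"z":0,"ax":0,"ay":0,"az":0,"hand":-1}
    - {"x":0,"y":0,"z":0,"ax":0,"ay":0,"az":0,"hand":-1}
    - {"x":0,"y":0,"z":0,"ax":0,"ay":0,"az":0,"hand":-1}
    - {"x":0,"y":0,"z":0,"ax":0,"ay":0,"az":0,"hand":-1}

```text
time_s: 4.6
eef_pos: [545.3, -305.4, 74.9]
ee_rot: [0.701, 0.097, 0.699, -0.098]
force: [1.0, 1.5, 7.3]
grip_width: 0.384
```

>>> carry_out:
  targets:
    - {"x":0,"y":0,"z":0.04,"ax":0,"ay":0,"az":0,"hand":-1}
    - {"x":0,"y":0,"z":0.1,"ax":0,"ay":0,"az":0,"hand":-1}
    - {"x":0,"y":0,"z":0.16,"ax":0,"ay":0,"az":0,"hand":-1}
    - {"x":0,"y":0,"z":0.22,"ax":0,"ay":0,"az":0,"hand":-1}
    - {"x":0,"y":0,"z":0.27,"ax":0,"ay":0,"az":0,"hand":-1}

```text
time_s: 5.22
eef_pos: [544.3, -304.9, 345.9]
ee_rot: [0.701, 0.098, 0.7, -0.098]
force: [0.6, -1.6, -2.8]
grip_width: 0.387
```

>>> carry_out:
  targets:
    - {"x":0.01,"y":0.05,"z":0,"ax":-0.025,"ay":-0.07,"az":0,"hand":-1}
    - {"x":0.02,"y":0.1,"z":0,"ax":-0.05,"ay":-0.14,"az":0,"hand":-1}
    - {"x":0.03,"y":0.15,"z":0,"ax":-0.075,"ay":-0.21,"az":0,"hand":-1}
    - {"x":0.04,"y":0.2,"z":0,"ax":-0.1,"ay":-0.28,"az":0,"hand":-1}
    - {"x":0.05,"y":0.25,"z":0,"ax":-0.13,"ay":-0.366,"az":0,"hand":-1}

```text
time_s: 5.85
eef_pos: [594.4, -53.5, 343.3]
ee_rot: [0.821, 0.069, 0.553, -0.124]
force: [1.3, -0.2, -2.2]
grip_width: 0.384
```

>>> carry_out:
  targets:
    - {"x":0.01,"y":0.05,"z":0,"ax":0,"ay":0,"az":0,"hand":-1}
    - {"x":0.02,"y":0.1,"z":0,"ax":0,"ay":0,"az":0,"hand":-1}
    - {"x":0.03,"y":0.15,"z":0,"ax":0,"ay":0,"az":0,"hand":-1}
    - {"x":0.04,"y":0.2,"z":0,"ax":0,"ay":0,"az":0,"hand":-1}
    - {"x":0.04,"y":0.21,"z":0,"ax":0,"ay":0,"az":0,"hand":-1}

```text
time_s: 6.48
eef_pos: [634.3, 157.8, 342.3]
ee_rot: [0.82, 0.068, 0.554, -0.122]
force: [0.4, 0.0, -2.7]
grip_width: 0.382
```

```bash
cat >> h.py <<'E'
a=np.array([-.357,.127,.925]);a/=np.linalg.norm(a);tip=np.array([672.8,205.8,226.6]);seat=tip-50*a;L=54.9
def rep():
    s=ctrl.sense();M=mat(s['ee_rot']);k=np.cross(M[:,0],-a)
    b=s['eef_pos']+L*M[:,0]   # notched rim centre
    r=b-seat;h=r@a;print('t',round(s['time_s'],2),'tcp',s['eef_pos'].round(1),'rim h',h.round(1),'lateral',(r-h*a).round(1),'tilt fix rv',k.round(3),'F',s['force'].round(1),'F.a',(s['force']@a).round(1),'Mw',s['wrist_torque'].round(2),'g',round(s['grip_width'],3),'j6',s['joints'][5].round(2))
    return s,M
E
python3 - <<'E'
from h import *
np.set_printoptions(precision=3,suppress=True)
s,M=rep();print('to h=72:',seat+a*(72+L)-s['eef_pos'])
E
```

```text
t 6.47 tcp [634.3 157.8 342.3] rim h 109.8 lateral [  2.4 -62.5   9.5] tilt fix rv [-0.002 -0.002 -0.   ] F [ 0.4  0.  -2.7] F.a -2.7 Mw [ 0.13  0.39 -0.03] g 0.382 j6 -1.14
to h=72: [ 11.05   57.769 -44.535]
```

>>> carry_out:
  targets:
    - {"x":0.003,"y":0.03,"z":0,"ax":-0.002,"ay":-0.002,"az":0,"hand":-1}
    - {"x":0.011,"y":0.058,"z":-0.02,"ax":-0.002,"ay":-0.002,"az":0,"hand":-1}
    - {"x":0.011,"y":0.058,"z":-0.044,"ax":-0.002,"ay":-0.002,"az":0,"hand":-1}
    - {"x":0.011,"y":0.058,"z":-0.044,"ax":-0.002,"ay":-0.002,"az":0,"hand":-1}

```text
time_s: 6.98
eef_pos: [644.8, 212.2, 297.2]
ee_rot: [0.82, 0.067, 0.554, -0.125]
force: [0.3, 0.1, -2.7]
grip_width: 0.384
```

Run:
```python
from h import *
np.set_printoptions(precision=3,suppress=True)
s,M=rep();print('to h=50:',seat+a*(50+L)-s['eef_pos'])
def c(n,X,w,h,sx):
    C=viewer.camera_info(n);im=viewer.capture(n);u=proj(C,X).astype(int)-(w//2,h//2)
    print(n,u,[(((proj(C,seat+a*k)-u)*sx).round(0)) for k in(0,50,72,172)])
    return cv2.resize(im[u[1]:u[1]+h,u[0]:u[0]+w],None,fx=sx,fy=sx,interpolation=cv2.INTER_CUBIC)
A=c('scene',tip+10*a,80,120,5);B=c('top',tip+10*a,80,120,5)
cv2.imwrite('pics/p1.png',np.hstack([A,B]))
```

```text
t 6.97 tcp [644.8 212.2 297.2] rim h 71.2 lateral [-0.9 -3.4  0.1] tilt fix rv [ 0.003 -0.003  0.001] F [ 0.3  0.1 -2.7] F.a -2.6 Mw [ 0.13  0.3  -0.01] g 0.384 j6 -1.02
to h=50: [  8.356   0.577 -19.775]
scene [318 239] [array([132., 407.]), array([189., 320.]), array([215., 279.]), array([341.,  83.])]
top [202 142] [array([237., 274.]), array([207., 298.]), array([193., 309.]), array([122., 365.])]
```

View pics/p1.png

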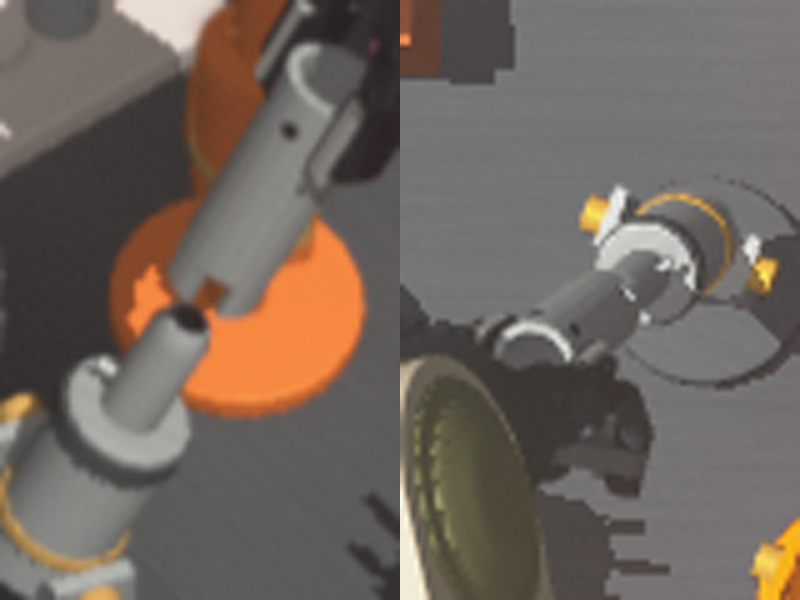

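The tube is above the spigot with a notch facing the camera, at crop (210,293). The alignment looks close, so I'll check the tube's tilt in hand numerically from its silhouette edges.

Run:
```python
from h import *
np.set_printoptions(precision=2,suppress=True)
C=viewer.camera_info('scene');im=viewer.capture('scene');cv2.imwrite('pics/s2.png',im)
s,M=rep();print(s['dq'].round(3))
x=-M[:,0];b=s['eef_pos']+L*M[:,0];g=cv2.cvtColor(im,cv2.COLOR_BGR2LAB).astype(float)
o=-C['R'].T@C['t']
for nm,base,ax,rad,hs in(('tube',b,x,17,range(12,100,12)),('spig',seat,a,12,range(16,42,6))):
  for h in hs:
    P=base+h*ax;v=(P-o);n=np.cross(v,ax);n/=np.linalg.norm(n)
    pl,pr=proj(C,P+rad*n),proj(C,P-rad*n);d=(pr-pl)/np.linalg.norm(pr-pl)
    t=np.arange(-6,np.linalg.norm(pr-pl)+6.01,.5);pts=(pl[None]+t[:,None]*d).astype(np.float32)
    pr_=np.stack([cv2.remap(g[:,:,k].astype(np.float32),pts[:,:1],pts[:,1:],cv2.INTER_LINEAR)[:,0] for k in range(3)],1)
    gr=np.linalg.norm(np.gradient(pr_,axis=0),axis=1);w=np.linalg.norm(pr-pl)
    l=t[np.argmax(np.where(abs(t)<4,gr,0))];r=t[np.argmax(np.where(abs(t-w)<4,gr,0))]-w
    print(nm,h,'left err px',l,gr[abs(t)<4].max().round(1),'right',round(r,2),gr[abs(t-w)<4].max().round(1),'w',w.round(1),'mm/px',round(2*rad/w,2))
```

```text
t 7.12 tcp [645.9 212.3 301.1] rim h 74.4 lateral [ 1.6 -3.6  1.1] tilt fix rv [0. 0. 0.] F [ 0.3  0.7 -2.7] F.a -2.5 Mw [0.12 0.4  0.01] g 0.384 j6 -1.02
[ 0. -0. -0.  0. -0.  0.]
tube 12 left err px -0.5 20.6 right -0.79 9.8 w 20.3 mm/px 1.68
tube 24 left err px -1.0 13.1 right -0.94 8.1 w 20.4 mm/px 1.66
tube 36 left err px -3.5 9.4 right 3.91 6.1 w 20.6 mm/px 1.65
tube 48 left err px -2.0 11.1 right -0.25 7.8 w 20.7 mm/px 1.64
tube 60 left err px 1.0 9.2 right 0.1 8.9 w 20.9 mm/px 1.63
tube 72 left err px 2.0 22.2 right -0.06 9.3 w 21.1 mm/px 1.61
tube 84 left err px 2.0 20.6 right 2.28 17.1 w 21.2 mm/px 1.6
tube 96 left err px 2.5 6.3 right 0.11 29.9 w 21.4 mm/px 1.59
spig 16 left err px -1.0 10.6 right 3.76 8.0 w 13.7 mm/px 1.75
spig 22 left err px 1.0 18.5 right 0.21 9.6 w 13.8 mm/px 1.74
spig 28 left err px 1.0 21.1 right 0.66 10.3 w 13.8 mm/px 1.73
spig 34 left err px 1.0 17.9 right 0.61 24.4 w 13.9 mm/px 1.73
spig 40 left err px 1.0 20.9 right 0.06 25.6 w 13.9 mm/px 1.72
```

Run:
```python
from h import *
s,M=rep();C=viewer.camera_info('wrist');im=viewer.capture('wrist')
x=-M[:,0];b=s['eef_pos']+L*M[:,0]
A=np.radians(np.arange(0,360,6));sc=4
u=(proj(C,b+60*x)-(75,85)).astype(int)
big=cv2.resize(im[max(u[1],0):u[1]+150,u[0]:u[0]+150],None,fx=sc,fy=sc,interpolation=cv2.INTER_CUBIC);u[1]=max(u[1],0)
for h,col in((0,(0,255,0)),(100,(0,0,255))):
    for t in A:
        q=(proj(C,b+h*x+17*(np.cos(t)*M[:,1]+np.sin(t)*M[:,2]))-u+.5)*sc
        cv2.circle(big,tuple(int(k) for k in q),1,col,-1)
print(big.shape,u);cv2.imwrite('pics/w6.png',big)
```

```text
t 7.12 tcp [645.9 212.3 301.1] rim h 74.4 lateral [ 1.6 -3.6  1.1] tilt fix rv [0.002 0.004 0.   ] F [ 0.3  0.7 -2.7] F.a -2.5 Mw [0.12 0.4  0.01] g 0.384 j6 -1.02
(600, 600, 3) [243 197]
```

View pics/w6.png

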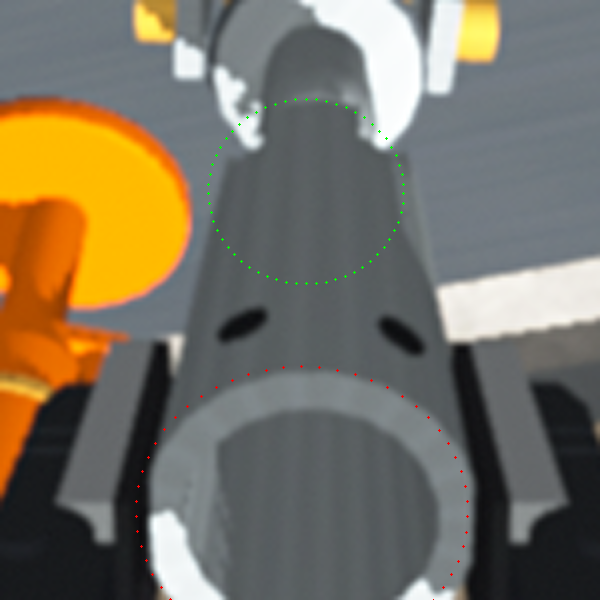

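The wrist view with overlay shows no tilt in hand. The tube sits about 1.2 mm to +tool-y of the prediction, and the tab between two notches faces the camera. I'll correct by that and approach.

>>> carry_out:
  targets:
    - {"x":-0.002,"y":0.0024,"z":-0.001,"ax":0,"ay":0,"az":0,"hand":-1}
    - {"x":0.002,"y":0.001,"z":-0.01,"ax":0,"ay":0,"az":0,"hand":-1}
    - {"x":0.0054,"y":0,"z":-0.02,"ax":0,"ay":0,"az":0,"hand":-1}
    - {"x":0.0054,"y":0,"z":-0.02,"ax":0,"ay":0,"az":0,"hand":-1}
    - {"x":0.0054,"y":0,"z":-0.02,"ax":0,"ay":0,"az":0,"hand":-1}

```text
time_s: 7.8
eef_pos: [651.1, 213.0, 279.5]
ee_rot: [0.821, 0.068, 0.552, -0.124]
force: [0.0, 0.8, -2.3]
grip_width: 0.38
```

Run:
```python
from h import *
s,M=rep();print(M.round(3).tolist())
for n in('scene','wrist'): cv2.imwrite(f'pics/{n}3.png',viewer.capture(n))
rep()
```

```text
t 7.8 tcp [651.1 213.  279.5] rim h 52.8 lateral [-1.  -0.3 -0.4] tilt fix rv [0.002 0.002 0.   ] F [ 0.   0.8 -2.3] F.a -2.0 Mw [0.16 0.38 0.03] g 0.38 j6 -1.02
[[0.359, 0.279, 0.891], [-0.129, 0.96, -0.249], [-0.924, -0.025, 0.38]]
t 7.9 tcp [651.1 213.1 279.9] rim h 53.1 lateral [-0.9 -0.2 -0.3] tilt fix rv [0.001 0.002 0.   ] F [-0.7 -0.1 -2. ] F.a -1.6 Mw [0.11 0.33 0.03] g 0.383 j6 -1.02
```

>>> carry_out:
  targets:
    - {"x":0.002,"y":-0.001,"z":-0.004,"ax":0,"ay":0,"az":0,"hand":-1}
    - {"x":0.0035,"y":-0.0015,"z":-0.0075,"ax":0,"ay":0,"az":0,"hand":-1}
    - {"x":0.0035,"y":-0.0015,"z":-0.0075,"ax":0,"ay":0,"az":0,"hand":-1}

```text
time_s: 8.28
eef_pos: [654.5, 211.2, 271.4]
ee_rot: [0.821, 0.068, 0.553, -0.124]
force: [-0.4, 0.2, -2.7]
grip_width: 0.385
```

Run:
```python
from h import *
rep()
```

```text
t 8.28 tcp [654.5 211.2 271.4] rim h 43.8 lateral [-0.9 -0.8 -0.2] tilt fix rv [0.002 0.001 0.001] F [-0.4  0.2 -2.7] F.a -2.3 Mw [ 0.09  0.38 -0.03] g 0.385 j6 -1.02
```

>>> carry_out:
  targets:
    - {"x":0.0014,"y":-0.0005,"z":-0.0037,"ax":0,"ay":0,"az":0,"hand":-1}
    - {"x":0.0028,"y":-0.001,"z":-0.0074,"ax":0,"ay":0,"az":0,"hand":-1}
    - {"x":0.0028,"y":-0.001,"z":-0.0074,"ax":0,"ay":0,"az":0,"hand":-1}

```text
time_s: 8.65
eef_pos: [657.3, 209.8, 264.0]
ee_rot: [0.821, 0.068, 0.553, -0.125]
force: [1.2, -5.3, -3.3]
grip_width: 0.386
```

Run:
```python
from h import *
rep()
```

```text
t 8.65 tcp [657.3 209.8 264. ] rim h 35.7 lateral [-0.9 -1.3 -0.2] tilt fix rv [0.003 0.001 0.001] F [ 1.2 -5.3 -3.3] F.a -4.2 Mw [-0.92  0.35 -0.38] g 0.386 j6 -1.02
```

>>> carry_out:
  targets:
    - {"x":0,"y":-0.001,"z":0,"ax":0,"ay":0,"az":0,"hand":-1}
    - {"x":0.0011,"y":-0.0014,"z":-0.0028,"ax":0,"ay":0,"az":0,"hand":-1}
    - {"x":0.0021,"y":-0.0018,"z":-0.0056,"ax":0,"ay":0,"az":0,"hand":-1}
    - {"x":0.0021,"y":-0.0018,"z":-0.0056,"ax":0,"ay":0,"az":0,"hand":-1}

```text
time_s: 9.15
eef_pos: [659.4, 208.7, 258.5]
ee_rot: [0.821, 0.068, 0.553, -0.124]
force: [0.6, -2.5, -3.4]
grip_width: 0.384
```

Run:
```python
from h import *
rep()
```

```text
t 9.15 tcp [659.4 208.7 258.5] rim h 29.8 lateral [-0.9 -1.6 -0.1] tilt fix rv [0.001 0.001 0.   ] F [ 0.6 -2.5 -3.4] F.a -3.7 Mw [-0.42  0.23 -0.16] g 0.384 j6 -1.02
```

>>> carry_out:
  targets:
    - {"x":0.001,"y":-0.0008,"z":-0.0028,"ax":0,"ay":0,"az":0,"hand":-1}
    - {"x":0.0021,"y":-0.0012,"z":-0.0056,"ax":0,"ay":0,"az":0,"hand":-1}
    - {"x":0.0032,"y":-0.0016,"z":-0.0083,"ax":0,"ay":0,"az":0,"hand":-1}
    - {"x":0.0032,"y":-0.0016,"z":-0.0083,"ax":0,"ay":0,"az":0,"hand":-1}

```text
time_s: 9.65
eef_pos: [662.5, 207.2, 250.1]
ee_rot: [0.821, 0.068, 0.553, -0.124]
force: [0.4, -0.2, -2.5]
grip_width: 0.38
```

Run:
```python
from h import *
rep()
```

```text
t 9.65 tcp [662.5 207.2 250.1] rim h 20.7 lateral [-1.1 -1.9 -0.2] tilt fix rv [0.001 0.001 0.   ] F [ 0.4 -0.2 -2.5] F.a -2.5 Mw [ 0.11  0.36 -0.02] g 0.38 j6 -1.02
```

>>> carry_out:
  targets:
    - {"x":0.0007,"y":-0.0003,"z":-0.0018,"ax":0,"ay":0,"az":0,"hand":-1}
    - {"x":0.0014,"y":-0.0006,"z":-0.0037,"ax":0,"ay":0,"az":0,"hand":-1}
    - {"x":0.0021,"y":-0.0008,"z":-0.0056,"ax":0,"ay":0,"az":0,"hand":-1}
    - {"x":0.0025,"y":-0.0009,"z":-0.0065,"ax":0,"ay":0,"az":0,"hand":-1}

```text
time_s: 10.15
eef_pos: [665.1, 206.2, 243.9]
ee_rot: [0.821, 0.068, 0.553, -0.124]
force: [-0.2, 1.0, -2.6]
grip_width: 0.381
```

Run:
```python
from h import *
rep()
```

```text
t 10.15 tcp [665.1 206.2 243.9] rim h 13.9 lateral [-0.9 -2.1 -0.1] tilt fix rv [0.002 0.002 0.   ] F [-0.2  1.  -2.6] F.a -2.2 Mw [0.1  0.42 0.02] g 0.381 j6 -1.02
```

>>> carry_out:
  targets:
    - {"x":0.0004,"y":-0.0001,"z":-0.0009,"ax":0,"ay":0,"az":0,"hand":-1}
    - {"x":0.0007,"y":-0.0002,"z":-0.0018,"ax":0,"ay":0,"az":0,"hand":-1}
    - {"x":0.001,"y":-0.0003,"z":-0.0028,"ax":0,"ay":0,"az":0,"hand":-1}

```text
time_s: 10.52
eef_pos: [666.1, 205.9, 241.3]
ee_rot: [0.821, 0.068, 0.553, -0.124]
force: [-0.4, -0.5, -2.8]
grip_width: 0.383
```

Run:
```python
from h import *
rep()
```

```text
t 10.53 tcp [666.1 205.9 241.3] rim h 11.1 lateral [-0.9 -2.  -0.1] tilt fix rv [0.002 0.002 0.   ] F [-0.4 -0.5 -2.8] F.a -2.6 Mw [ 0.18  0.33 -0.04] g 0.383 j6 -1.02
```

>>> carry_out:
  targets:
    - {"x":0.0004,"y":-0.0001,"z":-0.0009,"ax":0,"ay":0,"az":0,"hand":-1}
    - {"x":0.0007,"y":-0.0002,"z":-0.0018,"ax":0,"ay":0,"az":0,"hand":-1}
    - {"x":0.001,"y":-0.0003,"z":-0.0028,"ax":0,"ay":0,"az":0,"hand":-1}

```text
time_s: 10.9
eef_pos: [667.1, 205.5, 238.5]
ee_rot: [0.821, 0.068, 0.552, -0.124]
force: [0.3, 0.3, -3.7]
grip_width: 0.38
```

Run:
```python
from h import *
rep()
```

```text
t 10.9 tcp [667.1 205.5 238.5] rim h 8.1 lateral [-0.9 -2.  -0.1] tilt fix rv [0.002 0.002 0.   ] F [ 0.3  0.3 -3.7] F.a -3.5 Mw [ 0.08  0.34 -0.05] g 0.38 j6 -1.02
```

No contact below 13.5 mm, so the notch appears to be over the pin. Continuing.

>>> carry_out:
  targets:
    - {"x":0.0004,"y":-0.0001,"z":-0.0009,"ax":0,"ay":0,"az":0,"hand":-1}
    - {"x":0.0007,"y":-0.0002,"z":-0.0018,"ax":0,"ay":0,"az":0,"hand":-1}
    - {"x":0.0011,"y":-0.0004,"z":-0.0028,"ax":0,"ay":0,"az":0,"hand":-1}
    - {"x":0.0014,"y":-0.0005,"z":-0.0037,"ax":0,"ay":0,"az":0,"hand":-1}

```text
time_s: 11.4
eef_pos: [668.5, 205.0, 234.8]
ee_rot: [0.821, 0.068, 0.553, -0.124]
force: [-0.2, -0.3, -2.5]
grip_width: 0.382
```

Run:
```python
from h import *
rep()
```

```text
t 11.4 tcp [668.5 205.  234.8] rim h 4.1 lateral [-1.  -2.  -0.1] tilt fix rv [0.002 0.002 0.   ] F [-0.2 -0.3 -2.5] F.a -2.3 Mw [ 0.04  0.36 -0.08] g 0.382 j6 -1.02
```

>>> carry_out:
  targets:
    - {"x":0.0004,"y":-0.0001,"z":-0.0009,"ax":0,"ay":0,"az":0,"hand":-1}
    - {"x":0.0007,"y":-0.0002,"z":-0.0018,"ax":0,"ay":0,"az":0,"hand":-1}
    - {"x":0.0011,"y":-0.0004,"z":-0.0028,"ax":0,"ay":0,"az":0,"hand":-1}

```text
time_s: 11.78
eef_pos: [669.6, 204.7, 232.0]
ee_rot: [0.821, 0.068, 0.552, -0.124]
force: [-0.2, -0.5, -2.6]
grip_width: 0.385
```

Run:
```python
from h import *
rep()
```

```text
t 11.78 tcp [669.6 204.7 232. ] rim h 1.1 lateral [-1.  -2.  -0.1] tilt fix rv [0.002 0.002 0.   ] F [-0.2 -0.5 -2.6] F.a -2.4 Mw [ 0.01  0.37 -0.1 ] g 0.385 j6 -1.02
```

>>> carry_out:
  targets:
    - {"x":0.0002,"y":-0.0001,"z":-0.0005,"ax":0,"ay":0,"az":0,"hand":-1}
    - {"x":0.0004,"y":-0.0001,"z":-0.0009,"ax":0,"ay":0,"az":0,"hand":-1}
    - {"x":0.0006,"y":-0.0002,"z":-0.0014,"ax":0,"ay":0,"az":0,"hand":-1}

```text
time_s: 12.15
eef_pos: [670.2, 204.5, 230.6]
ee_rot: [0.821, 0.068, 0.553, -0.124]
force: [0.2, -0.0, -2.5]
grip_width: 0.384
```

Run:
```python
from h import *
rep()
```

```text
t 12.15 tcp [670.2 204.5 230.6] rim h -0.4 lateral [-0.9 -2.  -0.1] tilt fix rv [0.002 0.002 0.   ] F [ 0.2 -0.  -2.5] F.a -2.5 Mw [ 0.02  0.36 -0.04] g 0.384 j6 -1.02
```

>>> carry_out:
  targets:
    - {"x":0.0002,"y":-0.0001,"z":-0.0005,"ax":0,"ay":0,"az":0,"hand":-1}
    - {"x":0.0004,"y":-0.0001,"z":-0.0009,"ax":0,"ay":0,"az":0,"hand":-1}
    - {"x":0.0006,"y":-0.0002,"z":-0.0014,"ax":0,"ay":0,"az":0,"hand":-1}

```text
time_s: 12.52
eef_pos: [670.8, 204.5, 230.7]
ee_rot: [0.822, 0.068, 0.552, -0.124]
force: [-6.8, 0.1, 9.0]
grip_width: 0.379
```

Run:
```python
from h import *
rep()
```

```text
t 12.53 tcp [670.8 204.5 230.7] rim h -0.5 lateral [-0.3 -1.9  0.2] tilt fix rv [0.001 0.003 0.   ] F [-6.8  0.1  9. ] F.a 10.7 Mw [-0.28  1.05 -0.3 ] g 0.379 j6 -1.01
```

>>> carry_out:
  targets:
    - {"x":0.0002,"y":-0.0001,"z":-0.0005,"ax":0,"ay":0,"az":0,"hand":-1}
    - {"x":0.0003,"y":-0.0001,"z":-0.0008,"ax":0,"ay":0,"az":0,"hand":-1}
    - {"x":0.0003,"y":-0.0001,"z":-0.0008,"ax":0,"ay":0,"az":0,"hand":-1}

```text
time_s: 12.9
eef_pos: [671.0, 204.5, 230.8]
ee_rot: [0.822, 0.068, 0.552, -0.124]
force: [-8.9, -0.4, 10.8]
grip_width: 0.378
```

Run:
```python
from h import *
rep()
C=viewer.camera_info('scene');im=viewer.capture('scene');u=(proj(C,seat+40*a)-(50,45)).astype(int)
A=cv2.resize(im[u[1]:u[1]+90,u[0]:u[0]+100],None,fx=6,fy=6,interpolation=cv2.INTER_CUBIC)
cv2.imwrite('pics/p2.png',A)
```

```text
t 12.9 tcp [671.  204.5 230.8] rim h -0.6 lateral [-0.1 -1.9  0.2] tilt fix rv [ 0.001  0.004 -0.   ] F [-8.9 -0.4 10.8] F.a 13.1 Mw [-0.31  1.25 -0.31] g 0.378 j6 -1.01
```

View pics/p2.png

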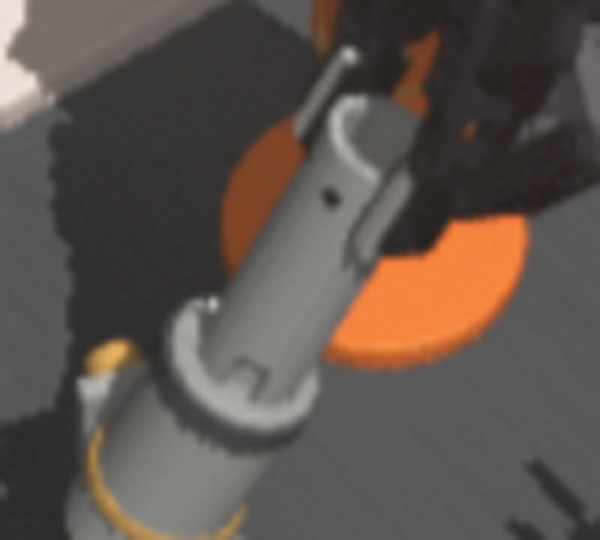

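The rim is seated on the shoulder with the front notch sitting right on it, at crop (245,375). Releasing, then withdrawing along the axis.

>>> carry_out:
  targets:
    - {"x":0,"y":0,"z":0,"ax":0,"ay":0,"az":0,"hand":0.2}
    - {"x":0,"y":0,"z":0,"ax":0,"ay":0,"az":0,"hand":0.8}
    - {"x":0,"y":0,"z":0,"ax":0,"ay":0,"az":0,"hand":1}
    - {"x":0,"y":0,"z":0,"ax":0,"ay":0,"az":0,"hand":1}

```text
time_s: 13.45
eef_pos: [671.2, 204.1, 228.3]
ee_rot: [0.821, 0.068, 0.553, -0.124]
force: [-0.1, -0.7, -0.1]
grip_width: 1.0
```

Run:
```python
from h import *
rep()
```

```text
t 13.45 tcp [671.2 204.1 228.3] rim h -3.0 lateral [-0.9 -2.  -0.1] tilt fix rv [0.002 0.002 0.   ] F [-0.1 -0.7 -0.1] F.a -0.2 Mw [0.08 0.19 0.01] g 1.0 j6 -1.01
```

>>> carry_out:
  targets:
    - {"x":-0.007,"y":0.0025,"z":0.019,"ax":0,"ay":0,"az":0,"hand":1}
    - {"x":-0.018,"y":0.0064,"z":0.047,"ax":0,"ay":0,"az":0,"hand":1}
    - {"x":-0.032,"y":0.0114,"z":0.083,"ax":0,"ay":0,"az":0,"hand":1}
    - {"x":-0.05,"y":0.018,"z":0.13,"ax":0,"ay":0,"az":0,"hand":1}
    - {"x":-0.05,"y":0.018,"z":0.13,"ax":0,"ay":0,"az":0,"hand":1}

```text
time_s: 14.08
eef_pos: [620.7, 223.2, 365.1]
ee_rot: [0.824, 0.069, 0.549, -0.122]
force: [1.2, 0.5, 0.3]
grip_width: 1.001
```

Run:
```python
from h import *
rep()
def crop(n,X,w,h,f):
    C=viewer.camera_info(n);im=viewer.capture(n);u=(proj(C,X)-(w/2,h/2)).astype(int)
    if n=='wrist':
        A=np.radians(np.arange(0,360,8));ex=np.cross([0,1,0],a);ey=np.cross(a,ex)
        print('rim top pred crop',(proj(C,seat+100*a)-u)*f)
    return cv2.resize(im[u[1]:u[1]+h,u[0]:u[0]+w],None,fx=f,fy=f,interpolation=cv2.INTER_CUBIC)
cv2.imwrite('pics/f.png',np.hstack([crop('scene',seat+40*a,80,110,5),crop('wrist',seat+50*a,80,110,5)]))
# aim check: compare the stand/head against the first scene picture, away from the tube
n=viewer.capture('scene');o=cv2.imread('pics/scene0.png');C=viewer.camera_info('scene')
d=cv2.absdiff(n,o).max(2);q=proj(C,seat-30*a).astype(int);print('head diff mean',d[q[1]-12:q[1]+12,q[0]-12:q[0]+12].mean())
p0=o[q[1]-14:q[1]+14,q[0]-18:q[0]+10];r=cv2.matchTemplate(n[q[1]-24:q[1]+24,q[0]-28:q[0]+20],p0,cv2.TM_CCOEFF_NORMED);print('head shift',np.array(np.unravel_index(r.argmax(),r.shape))-10,r.max().round(3))
for nm,X in(('wide',(523,-173,60)),('short',(518,-62,60)),('tin',(584,309,80)),('jacks',(726,-108,6)),('orange',(560,100,120))):
    u=proj(C,X).astype(int);print(nm,d[u[1]-15:u[1]+15,u[0]-15:u[0]+15].mean().round(1))
```

```text
t 14.07 tcp [620.7 223.2 365.1] rim h 144.1 lateral [ 1.7 -1.5  0.9] tilt fix rv [-0.001  0.011 -0.002] F [1.2 0.5 0.3] F.a -0.1 Mw [0.09 0.16 0.06] g 1.001 j6 -1.03
rim top pred crop [204.65130662 350.24511675]
head diff mean 6.585069444444445
head shift [0 0] 0.939
wide 4.2
short 35.1
tin 3.4
jacks 3.1
orange 33.6
```

View pics/f.png

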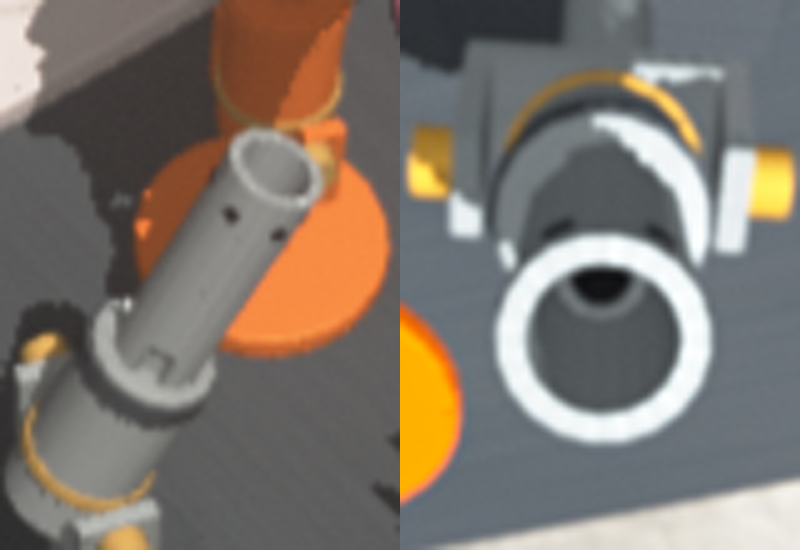

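The tube is fully home and released. The head's match shows no shift, and the short-tube and orange differences are the arm's shadow, which falls over both. Handing in.

```bash
python3 -c "
from rig import finish_job
print(finish_job())"
```

```text
the job is handed in; nothing more can be done
None
```

I fitted the notched burner tube onto the spigot of the leaning steel torch, released it and handed the job in at about 14 s of robot time.

**How it went:** I located the pin in the camera views, and the tube's notches already lined up with it to about 3° as gripped. The tube therefore passed the pin without any turning to feel for it. It slid on with at most about 5 N sideways until it met the shoulder. I pressed it with about 16 N along the axis, opened the fingers and backed out along the axis.

**Last checks:**
- **Seating:** The rim stopped within about 0.6 mm of the measured shoulder height, well past the 13.5 mm pin stop. The last pictures show it flat on the shoulder with a notch sitting right on it.
- **Torch aim:** Comparing the torch head before and after showed no shift at whole-pixel level, about 1.7 mm per pixel. While pressing, the sideways force on the tool reached about 9 N in x, well under the 60 N that moves the head.
- **Rest of the bench:** The wide tube, tin and jacks look unchanged. I did not compare the carafe, cork paddle, wood block or the other look-alikes.

**Checks that disagreed:**
- The before/after comparison differed around the short tube and the orange look-alike. I put this down to the arm's shadow and did not check it separately; the tool stayed well above both.
- Before fitting, a scene-camera edge check hinted that the tube was tilted a few degrees in the hand. The close wrist view did not show this, and the tube slid on freely.

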